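# Flip the stock tags on the parts board

## Robot

A 6-joint arm with a two-finger parallel gripper is mounted at the origin on the work surface. World frame = base frame: x ahead of the robot, y to its left, z up, the work surface at z = 0. Lengths are in m, angles in rad, forces in N, time in s.
With the tool pointing down it reaches from about 0.35 to 0.975 m from the base axis. Payload 4.9 kg.
Tool frame: the origin (TCP) lies midway between the tips of the shut fingers; the grasp point (between the pads) lies 19 mm behind it; z points along the fingers, y is the line along which they close (so a half turn about z gives the same grasp; the last joint's range is limited). The gripper opens to 85 mm and grips with 20 to 120 N. Pads are 22 mm wide; open, the fingers measure 114 mm over their backs; the gripper's body (76 mm by 85 mm) begins 54 mm behind the grasp point. The pads swing forward as they close: fully open they stand 13 mm farther back than shut.
Start: joints at [-1.25, 0.053, 1.613, -0, 1.476, -0.119], TCP at [0.266, -0.566, 0.231] pointing down, gripper open.
Joint ranges: [-3.01, 3.01], [-1.01, 2.22], [0.06, 2.58], [-1.02, 4.17], [0.09, 2.62], [-3.14, 3.14]. Speed limits (rad/s): [2.57, 2.57, 3.14, 3.14, 3.14, 3.14].

## Interface

Orientations are given as a unit quaternion [w, x, y, z].
In Python, from plant import state, grab_frame, camera_info, job_done, spot_in, masks_of, pinpoint gives the robot as it stands.
- The arm moves only by the shell command python3 -m handwheel 'ROWS' [OPENING]. ROWS is JSON, a list that holds one entry, the list of rows, each a list of 6 numbers: the shift along the world's x, y, z in m, then the turn, a rotation vector about the world's x, y, z in degrees. In form: [[[tx, ty, tz, ax, ay, az], ...]]. A call has 1 to 20 rows; each row shifts and turns the commanded pose from where the row before left it; what a row does not reach is not made up. A row lasts 1/12 s, in which the tool goes at most 41.7 mm and 7.16 degrees, less where a joint would pass 70% of its speed; a pose out of reach is approached as far as the arm can. A call is refused whole if a number of a shift passes 0.0417 or a number of a turn 7.16, either way. A call with a gripper value outside its range is refused whole. OPENING is the opening, from 0 (shut) to 1 (fully open), set as the call begins (- or left out, the last holds). The fingers move at their own pace and stop on an object; the grip force is fixed at half the most. Time passes only in rows, so rows that do not move let the fingers close. It gives the time, the measured TCP pose, the force, the opening and the grip force at its end, in the units of the state.
- state(): the state, without advancing time (a new reading comes with each control period).
- grab_frame(name): name is "scene" or "side" or "wrist"; returns (picture, depth): 400x640x3 uint8, blue, green, red; 400x640 float32, m along the optical axis (not along the pixel's ray), 0 where there is no reading.
- camera_info(name): a dict with "fx", "fy", "cx", "cy" (pixels), "T" (4x4, takes a point from camera to world coordinates). Camera axes: x right, y up, looking along -z (the intrinsics and any distortion apply to the point x, -y, -z); pixel columns grow to the right and rows downward; lengths in m; the calibration is good to about 2 mm. The wrist camera is an equidistant fisheye: a pixel r from the principal point sees the ray r / f radians off the axis. A picture is of the moment at which its call begins: read the wrist's pose just before it. camera_info takes no time and is no camera call; for the wrist camera it gives the pose at the moment of the call.
- job_done(): hands the job in; it is judged then, once.
Trained networks look in the newest picture that a camera, given by its name, has taken for a name from the list of things; names that differ only in an ending like _2 or _b are one class to them, and where a whole thing is asked for, a point or a joint stands for the part that bears it (a point fixed in the world has none). Each returns a list of dicts, best first, with "conf" (0 to 1); they miss things now and then, are a little off and sometimes report something else, mostly with a low value. They report only what shows in the picture. A call takes as long as a camera call.
- spot_in(camera, thing): "box" ([left, top, width, height] in pixels, round what is visible of it).
- masks_of(camera, thing): "region" (400x640 bool, what is visible of it) and "box" ([left, top, width, height] in pixels, round what is visible of it).
- pinpoint(camera, thing): "position" ([column, row] in pixels: a listed point, or the origin of a listed thing).
The state is a dict: "time": time; "joint_pos": joint angles; "joint_vel": joint speeds; "joint_efforts": joint torques, N m; "tool_pos": TCP position; "tool_rot": TCP orientation; "contact_force": force on the tool from outside, world axes, zero at the start; "ft_torque": the same for the moment, N m; "gripper_width": opening from 0.0 (shut) to 1.0 (fully open); "grasp_force": force on a finger pad.
Only numpy, scipy, OpenCV 4.12 (cv2) and the standard library are available. Lean on these libraries where they do the work, as an engineer would, in place of code of your own. Each camera call takes 0.05 s, during which the arm holds its last target. There are 200 camera calls.

## Task

On the workshop's stock board, flip the hinged tags so that only the full bins show 'in stock': the tag of each full bin must lean fully towards its bin (round boss face up), and the tag of each empty bin fully away from its bin (crossbar face up). Push each wrong tag over gently with a fingertip, without squeezing it, and leave the spray can, the grease jar and the wrench where they are.

Things in the scene. Friction and masses are not known exactly. Their poses are not given: they have to be found in the camera images.
- board: Plywood base of the stock board, 320 (x) x 480 (y) x 12 mm thick, fixed, lying on the bench; origin at the centre of its underside, its +x edge is the far edge. Four identical tag stands stand in a row along its y axis 115 mm apart, 70 mm towards the robot from its centre; behind each stand, on the +x side, is one fixed bin.
- hinge_a (a point): Centre of the hinge pin of tag a, 37 mm above the bench; axes: +x points from the tag to its own bin, y runs along the hinge, z up. It stands in one of the four places of the row (they change). The bin belonging to this tag is the one centred 155 mm along this +x. The two cheeks of the stand reach 34 mm above the board at y = +-38 mm, each 22 mm long in x and 4 mm thick.
- tag_a (a joint): Lean of tag a about its hinge, rad: 0 = upright, +0.75 = leaning fully towards its bin (+x; round boss face up: 'in stock'), -0.75 = leaning fully away from it (crossbar face up: 'reorder'). Aluminium plate 64 mm wide (y), 60 mm from hinge to free edge, 5 mm thick, about 45 g, free-swinging: past upright it falls fully over. Leaning, its free edge is 41 mm out from the hinge and 44 mm above it, clear beneath.
- hinge_b (a point): Centre of the hinge pin of tag b, 37 mm above the bench; axes: +x points from the tag to its own bin, y runs along the hinge, z up. It stands in one of the four places of the row (they change). The bin belonging to this tag is the one centred 155 mm along this +x. The two cheeks of the stand reach 34 mm above the board at y = +-38 mm, each 22 mm long in x and 4 mm thick.
- tag_b (a joint): Lean of tag b about its hinge, rad: 0 = upright, +0.75 = leaning fully towards its bin (+x; round boss face up: 'in stock'), -0.75 = leaning fully away from it (crossbar face up: 'reorder'). Aluminium plate 64 mm wide (y), 60 mm from hinge to free edge, 5 mm thick, about 45 g, free-swinging: past upright it falls fully over. Leaning, its free edge is 41 mm out from the hinge and 44 mm above it, clear beneath.
- hinge_c (a point): Centre of the hinge pin of tag c, 37 mm above the bench; axes: +x points from the tag to its own bin, y runs along the hinge, z up. It stands in one of the four places of the row (they change). The bin belonging to this tag is the one centred 155 mm along this +x. The two cheeks of the stand reach 34 mm above the board at y = +-38 mm, each 22 mm long in x and 4 mm thick.
- tag_c (a joint): Lean of tag c about its hinge, rad: 0 = upright, +0.75 = leaning fully towards its bin (+x; round boss face up: 'in stock'), -0.75 = leaning fully away from it (crossbar face up: 'reorder'). Aluminium plate 64 mm wide (y), 60 mm from hinge to free edge, 5 mm thick, about 45 g, free-swinging: past upright it falls fully over. Leaning, its free edge is 41 mm out from the hinge and 44 mm above it, clear beneath.
- hinge_d (a point): Centre of the hinge pin of tag d, 37 mm above the bench; axes: +x points from the tag to its own bin, y runs along the hinge, z up. It stands in one of the four places of the row (they change). The bin belonging to this tag is the one centred 155 mm along this +x. The two cheeks of the stand reach 34 mm above the board at y = +-38 mm, each 22 mm long in x and 4 mm thick.
- tag_d (a joint): Lean of tag d about its hinge, rad: 0 = upright, +0.75 = leaning fully towards its bin (+x; round boss face up: 'in stock'), -0.75 = leaning fully away from it (crossbar face up: 'reorder'). Aluminium plate 64 mm wide (y), 60 mm from hinge to free edge, 5 mm thick, about 45 g, free-swinging: past upright it falls fully over. Leaning, its free edge is 41 mm out from the hinge and 44 mm above it, clear beneath.
- bin_1: Grey open plastic bin, 110 (x) x 100 (y) x 50 mm high, 3 mm walls, fixed on the board; origin at the centre of its underside, x as the board's. FULL: packed with nine small upright cardboard cartons reaching up to 69 mm above its underside. It stands behind any one of the tags (changes).
- bin_2: Grey open plastic bin, 110 (x) x 100 (y) x 50 mm high, 3 mm walls, fixed on the board; origin at the centre of its underside, x as the board's. EMPTY. It stands behind any one of the tags (changes).
- bin_3: Grey open plastic bin, 110 (x) x 100 (y) x 50 mm high, 3 mm walls, fixed on the board; origin at the centre of its underside, x as the board's. FULL: packed with four white cylindrical oil filters, 42 mm across, reaching 63 mm above its underside. It stands behind any one of the tags (changes).
- bin_4: Grey open plastic bin, 110 (x) x 100 (y) x 50 mm high, 3 mm walls, fixed on the board; origin at the centre of its underside, x as the board's. EMPTY. It stands behind any one of the tags (changes).
- can_mid (a point): Centre of a loose spray can, 54 mm across, 150 mm tall, standing on the bench beside the board; leave alone.
- jar_mid (a point): Centre of a loose grease jar, 64 mm across, 65 mm tall, standing on the bench beside the board; leave alone.
- wrench_mid (a point): Middle of a loose 170 mm wrench lying on the bench between the board and the grease jar, along x; leave alone.

How it is judged:
By the outcome, as a careful person would: the job done as asked, in the order asked, and still so for the second after the job is handed in, with the robot touching nothing.
It also fails if it takes over 48 s, if anything falls off the work surface, if the arm or the gripper's body presses on something with over 40 N, if the wrist force passes 120 N, or if a joint passes its speed limit or range.

## Working session

There is one attempt and no reset: what is moved stays moved. The work goes in short steps, Python scripts to look and compute and a shell command to move; the robot and the scene stay as the last step left them, time stands still between calls to the robot, and variables do not carry over. Pictures are saved under pics/ and viewed, at most 10 in all, crops included, and the job is handed in when it is done.

```bash
mkdir -p pics
cat > h.py <<'E'
import numpy as np, cv2
from plant import *
def px2w(cam,depth,u,v,info=None,z=None):
    i=info or camera_info(cam); T=np.array(i["T"])
    x=(u-i["cx"])/i["fx"]; y=(v-i["cy"])/i["fy"]
    if z is None:
        d=depth[int(round(v)),int(round(u))]; p=np.array([x*d,-y*d,-d,1])
        return (T@p)[:3]
    r=T[:3,:3]@np.array([x,-y,-1]); o=T[:3,3]
    return o+r*(z-o[2])/r[2]
E
python3 - <<'E'
from h import *
print(state())
for c in("scene","side"):
    im,d=grab_frame(c); cv2.imwrite(f"pics/{c}0.png",im); i=camera_info(c)
    print(c,{k:np.round(v,3).tolist() for k,v in i.items()})
    for t,z in(("hinge_a",.037),("bin_1",.012),("bin_2",.012),("board",0),("can_mid",.075),("jar_mid",.0325),("wrench_mid",.005)):
        for r in pinpoint(c,t):
            u,v=r["position"]; print(t,round(r["conf"],2),np.round([u,v]),np.round(px2w(c,d,u,v,i,z),3))
E
```

```text
{'time': 0.0, 'joint_pos': array([-1.25001889e+00,  5.33973190e-02,  1.61430111e+00, -3.15453765e-05,
        1.47600033e+00, -1.19001325e-01]), 'joint_vel': array([-0.00039921, -0.00160103,  0.0009092 ,  0.00024873, -0.00081298,
       -0.00047906]), 'joint_efforts': array([-4.67376067e-04, -3.93671966e+01, -3.70179749e+01, -1.13061001e-04,
        6.93050111e-03,  6.14847224e-06]), 'tool_pos': array([ 0.2658794 , -0.56493281,  0.23003369]), 'tool_rot': array([-1.04611847e-03,  9.75920713e-01,  2.18123020e-01, -1.21680934e-04]), 'contact_force': array([ 0.59174319, -1.12404993,  0.54664931]), 'ft_torque': array([ 0.02322401, -0.04328151, -0.03264223]), 'grasp_force': 0.0, 'gripper_width': 1.002875587390224}
scene {'fx': 457.746, 'fy': 457.746, 'cx': 317.58, 'cy': 200.57, 'T': [[-0.735, -0.586, 0.342, 1.128], [0.678, -0.629, 0.38, 0.637], [-0.008, 0.511, 0.86, 1.463], [0.0, 0.0, 0.0, 1.0]]}
hinge_a 0.86 [343. 224.] [0.559 0.138 0.037]
hinge_a 0.79 [280. 170.] [ 0.576 -0.187  0.037]
hinge_a 0.57 [321. 203.] [0.559 0.023 0.037]
hinge_a 0.52 [300. 184.] [ 0.56  -0.092  0.037]
bin_1 0.76
[... 1027 characters left out ...]
[0.553 0.143 0.037]
bin_1 0.86 [316. 167.] [ 0.718 -0.203  0.012]
bin_1 0.82 [299. 184.] [ 0.724 -0.094  0.012]
bin_1 0.82 [262. 233.] [0.713 0.147 0.012]
bin_1 0.72 [278. 207.] [0.731 0.034 0.012]
bin_2 0.86 [316. 167.] [ 0.718 -0.203  0.012]
bin_2 0.82 [299. 184.] [ 0.724 -0.094  0.012]
bin_2 0.82 [262. 233.] [0.713 0.147 0.012]
bin_2 0.72 [278. 207.] [0.731 0.034 0.012]
board 0.69 [311. 208.] [ 0.638 -0.02   0.   ]
can_mid 0.67 [311. 207.] [0.604 0.039 0.075]
can_mid 0.66 [390. 134.] [ 0.527 -0.426  0.075]
can_mid 0.44 [263. 233.] [0.672 0.189 0.075]
jar_mid 0.57 [286. 361.] [0.446 0.449 0.032]
jar_mid 0.38 [310. 169.] [ 0.717 -0.16   0.032]
wrench_mid 0.83 [280. 322.] [0.517 0.363 0.005]
```

Run:
```python
import cv2
a=cv2.imread("pics/scene0.png");b=cv2.imread("pics/side0.png")
cv2.imwrite("pics/s1.png",cv2.resize(a[130:290,220:400],None,fx=3.7,fy=3.7,interpolation=2))
cv2.imwrite("pics/s2.png",cv2.resize(b[130:280,220:400],None,fx=4,fy=4,interpolation=2))
```

```text
(no output)
```

View pics/s1.png

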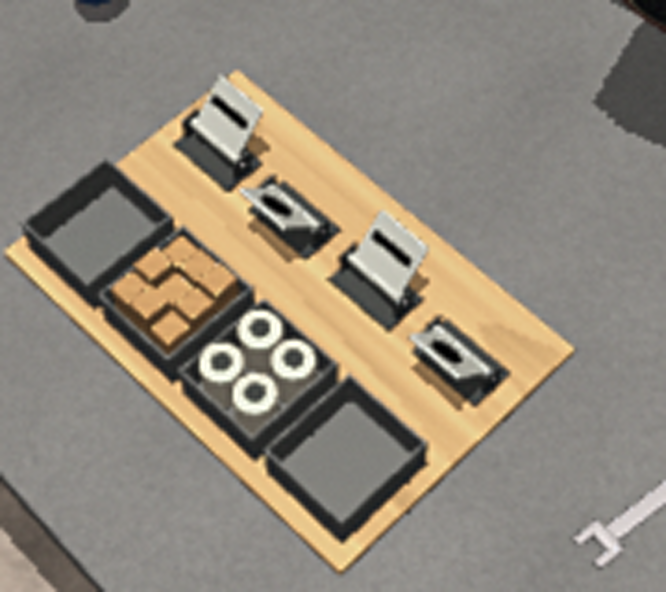

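View pics/s2.png

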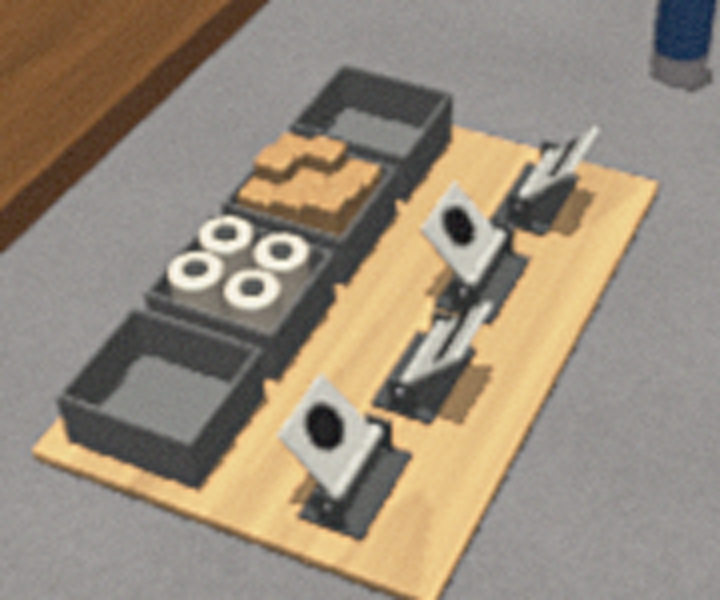

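The bins from y=-0.2 to +0.14 are empty, cartons, filters, empty. Their tags show bar, boss, bar, boss (s1 at about (228,115), (280,205), (385,255) and (450,355)). Two tags are wrong: the one at y≈0.025 must go to +x and the one at y≈0.14 must go to -x.

```bash
python3 -m handwheel '[[[0.012,0.037,0,0,0,-6.3],[0.012,0.037,0,0,0,-6.3],[0.012,0.037,0,0,0,-6.3],[0.012,0.037,0,0,0,-6.3],[0.012,0.037,0,0,0,0],[0.012,0.037,0,0,0,0],[0.012,0.037,0,0,0,0],[0.012,0.037,0,0,0,0],[0.012,0.037,0,0,0,0],[0.012,0.037,0,0,0,0],[0.012,0.037,0,0,0,0],[0.012,0.037,0,0,0,0],[0.012,0.037,0,0,0,0],[0.012,0.037,0,0,0,0],[0.012,0.037,0,0,0,0],[0.012,0.037,0,0,0,0],[0,0,0,0,0,0],[0,0,0,0,0,0]]]' 0
python3 - <<'E'
from h import *
i=camera_info("wrist"); print(np.round(np.array(i["T"]),3),i["fx"])
im,d=grab_frame("wrist"); cv2.imwrite("pics/w1.png",im)
T=np.array(i["T"])
def ray(u,v,z):
    a=np.array([u-i["cx"],v-i["cy"]]);r=np.hypot(*a);th=r/i["fx"];s=np.sin(th)*a/r
    w=T[:3,:3]@np.array([s[0],-s[1],-np.cos(th)]); o=T[:3,3]; return o+w*(z-o[2])/w[2]
for t,z in(("hinge_a",.037),("bin_1",.012)):
    for r in pinpoint("wrist",t):
        u,v=r["position"]; print(t,round(r["conf"],2),np.round([u,v]),np.round(ray(u,v,z),3))
E
```

```text
time: 2.3
tool_pos: [0.4582, 0.0284, 0.2314]
tool_rot: [0.0, 1.0, 0.002, -0.0]
contact_force: [-0.8, 0.2, -0.6]
gripper_width: 0.001
grasp_force: 0.0
[[ 0.006  0.957  0.29   0.532]
 [-1.     0.006  0.002  0.029]
 [ 0.001 -0.29   0.957  0.374]
 [ 0.     0.     0.     1.   ]] 309.70691628693146
hinge_a 0.97 [514.  87.] [ 0.574 -0.203  0.037]
hinge_a 0.91 [427.  77.] [ 0.572 -0.085  0.037]
hinge_a 0.68 [325.  79.] [0.564 0.027 0.037]
hinge_a 0.66 [216.  90.] [0.555 0.148 0.037]
```

View pics/w1.png

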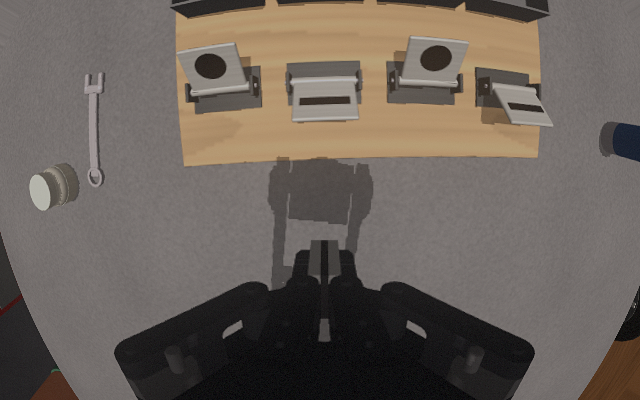

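The wrist view confirms the tag states. Hinge C is at (0.564, 0.027) with its bar tag at pixel (325,100), and hinge D is at (0.555, 0.147) with its boss tag at (212,67). I'll push C towards +x now.

```bash
python3 -m handwheel '[[[0,0,-0.033,0,0,0],[0,0,-0.033,0,0,0],[0,0,-0.033,0,0,0],[0,0,-0.033,0,0,0],[0,0,-0.033,0,0,0],[0.015,0,0,0,0,0],[0.015,0,0,0,0,0],[0.006,0,0,0,0,0],[0.006,0,0,0,0,0],[0.006,0,0,0,0,0],[0.006,0,0,0,0,0],[0.006,0,0,0,0,0],[0.006,0,0,0,0,0],[0.006,0,0,0,0,0],[0.006,0,0,0,0,0],[0.006,0,0,0,0,0],[0.006,0,0,0,0,0],[0.006,0,0,0,0,0],[0,0,0,0,0,0]]]'
python3 - <<'E'
from h import *
im,d=grab_frame("side"); cv2.imwrite("pics/s3.png",cv2.resize(im[110:280,200:420],None,fx=3.5,fy=3.5))
E
```

```text
time: 4.03
tool_pos: [0.5553, 0.0264, 0.0665]
tool_rot: [0.0, 1.0, 0.0, 0.0]
contact_force: [-0.2, -0.9, -0.5]
gripper_width: 0.001
grasp_force: 0.0
```

View pics/s3.png

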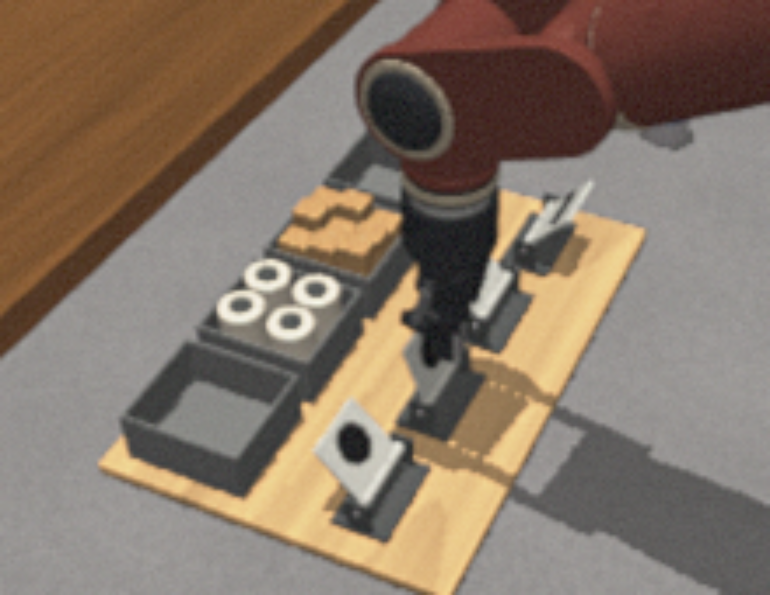

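Tag C has gone over: its boss shows at s3 (435,345). Next I'll retreat, then move above the bin side of tag D.

```bash
python3 -m handwheel '[[[-0.02,0,0,0,0,0],[-0.01,0,0.033,0,0,0],[0,0,0.033,0,0,0],[0,0,0.033,0,0,0],[0,0,0.033,0,0,0],[0.0267,0.03,0,0,0,0],[0.0267,0.03,0,0,0,0],[0.0267,0.03,0,0,0,0],[0.0267,0.03,0,0,0,0],[0,0,0,0,0,0],[0,0,0,0,0,0]]]'
python3 - <<'E'
from h import *
im,d=grab_frame("wrist"); cv2.imwrite("pics/w2.png",im)
E
```

```text
time: 5.0
tool_pos: [0.6311, 0.1478, 0.197]
tool_rot: [0.0, 1.0, 0.001, -0.001]
contact_force: [0.5, -0.5, 0.5]
gripper_width: -0.001
grasp_force: 0.0
```

View pics/w2.png

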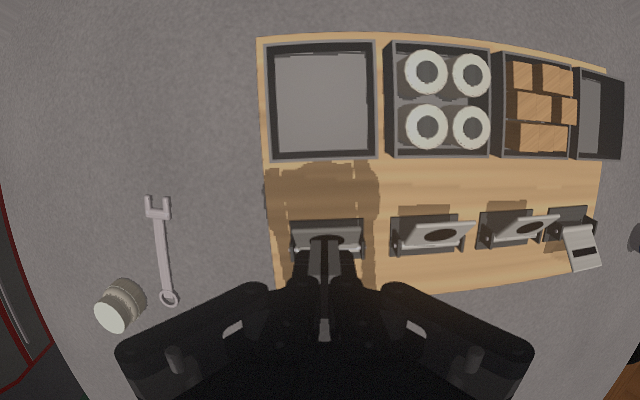

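Tag C now shows its boss at (440,235). Tag D's free edge is near (325,222). I'll check the descent spot against it.

Run:
```python
from h import *
i=camera_info("wrist");T=np.array(i["T"])
def ray(u,v,z):
    a=np.array([u-i["cx"],v-i["cy"]]);r=np.hypot(*a);th=r/i["fx"];s=np.sin(th)*a/r
    w=T[:3,:3]@np.array([s[0],-s[1],-np.cos(th)]); o=T[:3,3]; return o+w*(z-o[2])/w[2]
for u,v,z in((290,222,.081),(361,221,.081),(270,160,.062),(378,157,.062)): print(np.round(ray(u,v,z),3))
```

```text
[0.604 0.177 0.081]
[0.605 0.113 0.081]
[0.657 0.196 0.062]
[0.66  0.097 0.062]
```

```bash
python3 -m handwheel '[[[0.002,0,-0.032,0,0,0],[0,0,-0.032,0,0,0],[0,0,-0.032,0,0,0],[0,0,-0.032,0,0,0],[0,0,0,0,0,0],[-0.006,0,0,0,0,0],[-0.006,0,0,0,0,0],[-0.006,0,0,0,0,0],[-0.006,0,0,0,0,0],[-0.006,0,0,0,0,0],[-0.006,0,0,0,0,0],[-0.006,0,0,0,0,0],[-0.006,0,0,0,0,0],[-0.006,0,0,0,0,0],[-0.006,0,0,0,0,0],[-0.006,0,0,0,0,0],[-0.006,0,0,0,0,0],[0,0,0,0,0,0]]]'
python3 -m handwheel '[[[0,0,0,0,0,0],[0.02,0,0,0,0,0],[0.01,0,0.033,0,0,0],[0,0,0.033,0,0,0],[0,0,0.033,0,0,0],[0,0,0.033,0,0,0],[-0.03,-0.02,0.02,0,0,0],[-0.03,-0.02,0.02,0,0,0],[-0.03,-0.02,0.02,0,0,0],[-0.03,-0.02,0,0,0,0],[-0.03,-0.02,0,0,0,0],[0,0,0,0,0,0],[0,0,0,0,0,0]]]'
python3 - <<'E'
from h import *
im,d=grab_frame("wrist"); cv2.imwrite("pics/w3.png",im)
E
```

```text
time: 6.55
tool_pos: [0.5595, 0.1466, 0.0699]
tool_rot: [0.0, 1.0, 0.0, -0.001]
contact_force: [-0.8, -0.0, -0.2]
gripper_width: -0.002
grasp_force: 0.0
time: 7.63
tool_pos: [0.4404, 0.0459, 0.2628]
tool_rot: [-0.0, 1.0, -0.001, 0.001]
contact_force: [-0.5, 0.2, 0.3]
gripper_width: -0.004
grasp_force: 0.0
```

View pics/w3.png

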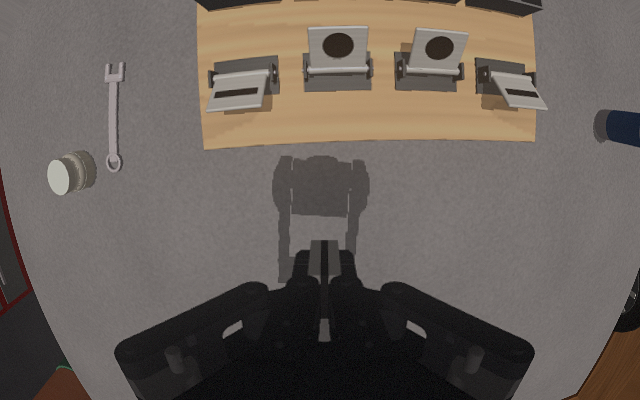

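The tags now show bar, boss, boss, bar at (238,92), (338,45), (438,47) and (518,90), which matches empty, filters, cartons, empty. The wrench, jar and can have not been moved.

```bash
python3 -c "from plant import job_done; print(job_done())"
```

```text
the job is handed in; nothing more can be done
None
```

I flipped the two wrong tags with a shut fingertip and handed the job in at about 8 s: both full bins (filters, cartons) now show 'in stock' and both empty bins 'reorder', and the arm stayed clear of the can, jar and wrench.

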